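# Second view of a valve ball

## Task

Pry the cover of the blue ball case wide open with the blade of the orange-handled scraper, past upright so that it stays back, and lay the scraper down on the bench. Then lift the dished plate out of the case by its red handle, give it a quarter turn clockwise (seen from above, relative to the case) for the second inspection view, and finish holding it, level, centred over the round green mat and clearly more than 10 cm above the bench. Keep the steel ball resting in the middle of the dish throughout, do not touch the ball and leave the other loose things on the bench where they are; the program ends while still holding the dish.

Things in the scene. Friction and masses are not known exactly. Their poses are not given: they have to be found in the camera images.
- case: Blue steel box, fixed, 110 x 110 mm, walls 5 mm thick, 60 mm high, with a yellow hinged cover. Origin: centre of its underside, on the bench; z up; x within 0.3 rad of the world's x. The dish stands inside, on a rubber disc 18 mm above the bench; its handle sticks out along -y through a 26 mm wide slot in the right wall, open at the top from 20 mm up.
- case_notch (a point): Middle of the pry notch in the top edge of the case's front (-x) wall, on its outer face, 55 mm above the bench: a gap straight under the cover, 66 mm wide along y and 10 mm high (50 to 60 mm above the bench).
- lid (a joint): Hinge of the cover: flat yellow plate 110 x 110 x 4 mm, about 0.12 kg, flush with the case's outside, underside 60 mm above the bench when shut. Hinged at the top of the case's far (+x) wall; 0 shut, grows as it swings up and back, 1.57 upright, stop at 1.95. Stiff hinge (0.11 N m friction): it stays where it is left; 2 to 3 N under the front edge lifts it.
- lid_edge (a point): Middle of the front edge of the cover, on its underside (110 mm from the hinge line).
- lid_hinge (a point): Middle of the cover's hinge line, 60 mm above the bench at the case's far (+x) wall, 55 mm from the case's centre; its y axis runs along the hinge.
- scraper_grip (a point): Grip point on the scraper's handle, 14 mm above the bench as it lies, half-way up, 30 mm behind the handle's front end. x points to the blade, z up. Orange handle 100 mm long, 20 wide, 28 high; steel blade 36 mm wide, 2 thick, 78 long, level with this point. 0.1 kg. Lies flat at the left or right place (the brush has the other), blade roughly away from the robot.
- scraper_tip (a point): Middle of the end of the blade, 110 mm along x from scraper_grip, at the same height (14 mm above the bench as it lies).
- dish: Round aluminium dished plate, 88 mm across, about 0.15 kg, with a red handle. Origin: centre of its underside; z up, x along the handle. Rim 20 mm high; the inside is a shallow cone (0.13 rad slope), so the ball settles in the middle when level. At first the handle points along the case's -y; after the clockwise quarter turn along the case's -x (roughly to the robot).
- dish_centre (a point): Lowest point of the hollow of the dish, in the middle, 6 mm above the dish's underside.
- dish_handle (a point): Grip point of the red handle: 100 mm along x from the dish's centre and 17 mm above its underside (about 35 mm above the bench at the start), half-way up. The handle is 12 mm wide (across y), 22 mm high, 72 mm long (from 63 to 135 mm from the dish's centre). x along the handle away from the dish.
- ball_center (a point): Centre of the loose steel ball, 24 mm across, 0.05 kg, that lies in the middle of the dish.
- mat: Round green mat, fixed, 120 mm across, 3 mm thick, with a white ring. Origin: centre of its underside. It lies to the right of the case; the dish is finally held over it. Its yaw has no meaning.
- brush_centre (a point): Bystander: wire brush, wooden back 140 x 20 mm, 23 mm high, brass bristles. Lies at the left or right place that the scraper does not have.
- ferrule: Bystander: steel pipe ferrule ring, 64 mm across, 18 mm high. Origin at the underside.
- flapdisc: Bystander: brown grinding disc with a white hub, 100 mm across, 22 mm high. Origin at the underside.
There are look-alikes about, which are no part of the job. There is more than one size of the part that bears scraper_grip; the job needs the smaller.

How it is judged:
By the outcome, as a careful person would: the job done as asked, in the order asked, and still so for the second after the job is handed in, while the arm keeps its last pose, push and grip.
It also fails if it takes over 67 s, if anything falls off the work surface, if the arm or the gripper's body presses on something with over 40 N, if the wrist force passes 120 N, or if a joint passes its speed limit or range.

## Robot

A 7-joint arm with a two-finger parallel gripper is mounted at the origin on the work surface. World frame = base frame: x ahead of the robot, y to its left, z up, the work surface at z = 0. Lengths are in m, angles in degrees, forces in N, time in s.
With the tool pointing down it reaches from about 0.425 to 0.875 m from the base axis. Payload 9.9 kg.
Tool frame: the origin (TCP) lies between the finger pads; the fingertips stand robot.tips_ahead ahead of it and the grasp point (between the pads) is the TCP (robot.tips_ahead is the distance from the TCP to the fingertips, in m); z points along the fingers, y is the direction in which the jaws open and shut (so a half turn about z gives the same grasp; the last joint's range is limited). The gripper opens to 85 mm and grips with 20 to 120 N. Pads are 22 mm wide; open, the fingers measure 114 mm over their backs; the gripper's body (76 mm by 85 mm) begins 54 mm behind the grasp point. The pads swing forward as they close: fully open they stand 13 mm farther back than shut.
Start: joints at [60.63, 32.985, 1.427, 82.34, -0.859, 64.687, -3.237], TCP at [0.281, -0.614, 0.25] pointing down, gripper open.
Joint ranges: [-157.87, 157.87], [-19.46, 123.44], [-87.15, 90], [11.01, 140.99], [-62.26, 242.26], [9.8, 113.94], [-161.44, 161.44]. Speed limits (degrees/s): [127.2, 127.2, 172.46, 172.46, 180, 180, 180].

## Interface

Orientations are given as a 3x3 rotation matrix whose columns are the frame's x, y, z axes.
In Python, from plant import robot gives the robot as it stands.
- The arm moves only by the shell command python3 -m jog 'ROWS'. ROWS is a JSON object of lists of equal length, an entry for each row: "xyz": the shift along the tool's x, y, z in cm, a list of three; "rotation": the turn, a rotation vector about the tool's x, y, z in degrees, a list of three; "jaw": the finger opening in cm, from 0 to 8.54. In form: {"xyz": [[dx, dy, dz], ...], "rotation": [[rx, ry, rz], ...], "jaw": [jaw, ...]}. A call has 1 to 20 rows; each row is the pose to reach, as a shift and turn from the pose commanded when the call began, along the tool's axes at that moment; what a row does not reach only later rows make up. A row lasts 1/10 s, in which the tool goes at most 50 mm and 8.59 degrees, less where a joint would pass 70% of its speed; a pose out of reach is approached as far as the arm can. A call with a gripper value outside its range is refused whole. The fingers move at their own pace and stop on an object; the grip force is fixed at half the most. Time passes only in rows, so rows that repeat a pose let the fingers close. It gives the time, the measured TCP pose, the force and the opening at its end, in the units of the state.
- robot.sense(): the state, without advancing time (a new reading comes with each control period).
- robot.capture(name): name is "scene" or "top"; returns a dict with "frame" (480x640x3 uint8, red, green, blue), "depth" (480x640 float32, m along the optical axis (not along the pixel's ray), 0 where there is no reading), "K" (3x3 intrinsics, pixels), "eye" and "attitude" of the camera in the world. Camera axes: x right, y down, z forward; pixel columns grow to the right and rows downward; lengths in m; the calibration is good to about 2 mm. A picture is of the moment at which its call begins.
- robot.finish_job(): hands the job in, once; it reports no verdict.
The state is a dict: "clock": time; "joints": joint angles; "joint_velocities": joint speeds; "tau": joint torques, N m; "position": TCP position; "eef_rot": TCP orientation; "ft_force": force on the tool from outside, world axes, zero at the start; "torque": the same for the moment, N m; "finger_gap": finger opening in m.
Only numpy, scipy, OpenCV 4.12 (cv2) and the standard library are available. Lean on these libraries where they do the work, as an engineer would, in place of code of your own. Each camera call takes 0.05 s, during which the arm holds its last target. There are 200 camera calls.

## Working session

There is one attempt and no reset: what is moved stays moved. The work goes in short steps, Python scripts to look and compute and a shell command to move; the robot and the scene stay as the last step left them, time stands still between calls to the robot, and variables do not carry over. Pictures are saved under pics/ and viewed, about 8 in all and at most 12, crops included, and the job is handed in when it is done.

```bash
mkdir -p pics; ls; python3 - <<'E'
from plant import robot
import cv2,numpy as np
print(robot.tips_ahead); s=robot.sense()
for k,v in s.items(): print(k,np.round(v,4).tolist())
for n in("scene","top"):
    c=robot.capture(n); cv2.imwrite(f"pics/{n}0.png",c["frame"][:,:,::-1]); np.savez(f"{n}0.npz",**c)
    print(n,c["K"].tolist(),np.round(c["eye"],3),np.round(c["attitude"],3).tolist())
E
```

```text
pics
0.019
clock 0.0
joints [60.6301, 33.0323, 1.424, 82.3881, -0.8617, 64.6881, -3.2346]
joint_velocities [0.0358, -0.0287, 0.0167, -0.1229, 0.0338, -0.0381, 0.0333]
tau [0.0006, -76.5757, 2.2502, -28.597, 0.0154, 0.0128, 0.0]
position [0.2805, -0.6135, 0.2494]
eef_rot [[0.9094, 0.4158, -0.0008], [0.4158, -0.9094, 0.0015], [-0.0001, -0.0017, -1.0]]
ft_force [0.6638, 0.3345, -0.4244]
torque [-0.0248, 0.0285, 0.0034]
finger_gap 0.0853
scene [[559.8097111626347, 0.0, 309.0034591651471], [0.0, 559.8097111626347, 229.85170576552173], [0.0, 0.0, 1.0]] [ 1.315 -0.129  0.897] [[0.18, 0.713, -0.678], [0.984, -0.126, 0.129], [0.006, -0.69, -0.724]]
top [[443.8623601512076, 0.0, 320.0702267948432], [0.0, 443.8623601512076, 230.00156730370443], [0.0, 0.0, 1.0]] [0.412 0.019 1.036] [[-0.024, -0.99, 0.142], [-1.0, 0.023, -0.008], [0.004, -0.142, -0.99]]
```

View pics/top0.png

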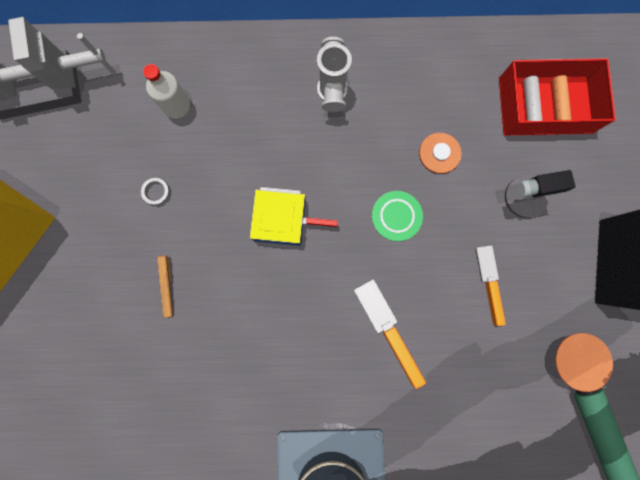

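View pics/scene0.png

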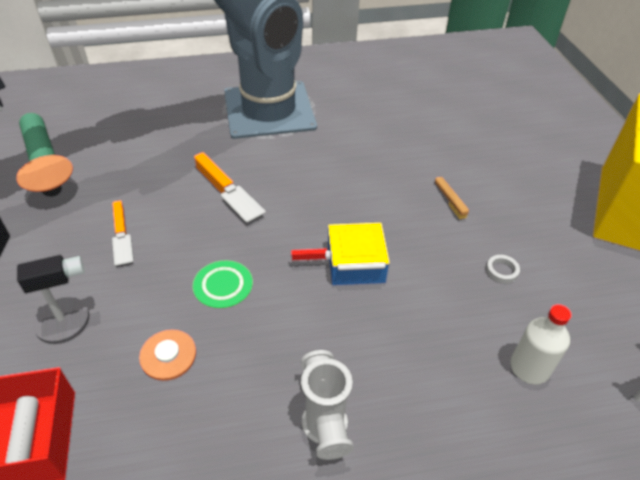

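The top view shows the case at about (278,217) with its red handle at (320,222) and the mat at (397,215). The small scraper is at (490,285), the big look-alike at (390,335) and the brush at (166,286). Next I'll measure these.

```bash
cat >h.py <<'E'
import numpy as np,cv2
from plant import robot
def ray(c,uv,z):
    uv=np.atleast_2d(uv).astype(float); K=c["K"]
    d=np.c_[(uv[:,0]-K[0,2])/K[0,0],(uv[:,1]-K[1,2])/K[1,1],np.ones(len(uv))]@np.array(c["attitude"]).T
    e=np.array(c["eye"]); return e+d*((z-e[2])/d[:,2])[:,None]
def mask(c,lo,hi,box):
    m=cv2.inRange(cv2.cvtColor(c["frame"],cv2.COLOR_RGB2HSV),lo,hi)
    k=np.zeros_like(m);x0,y0,x1,y1=box;k[y0:y1,x0:x1]=m[y0:y1,x0:x1];return k
def rect(c,m,z):
    """largest blob, contour cast on plane z -> centre, size, angle(long side)"""
    n,l,st,_=cv2.connectedComponentsWithStats(m); i=1+np.argmax(st[1:,4])
    cs=max(cv2.findContours((l==i).astype(np.uint8),0,1)[0],key=len)[:,0]
    P=ray(c,cs,z)[:,:2]; (x,y),(w,h),a=cv2.minAreaRect((P*1000).astype(np.float32))
    if w<h:a+=90;w,h=h,w
    return np.round([x/1000,y/1000,w,h,a],4)
E
python3 - <<'E'
from h import *
B={"top":dict(lid=(240,180,310,250),h=(300,210,345,235),scr=(470,240,515,335),mat=(365,185,430,245)),
"scene":dict(lid=(320,215,400,285),h=(285,240,330,268),scr=(105,195,140,270),mat=(185,255,260,310))}
for n in B:
    c=dict(np.load(n+"0.npz")); b=B[n]
    print(n,"lid",rect(c,mask(c,(22,150,120),(35,255,255),b["lid"]),.064))
    print("handle",rect(c,mask(c,(0,150,80),(9,255,255),b["h"])|mask(c,(172,150,80),(180,255,255),b["h"]),.046))
    print("scr",rect(c,mask(c,(8,150,100),(22,255,255),b["scr"]),.028))
    print("blade",rect(c,mask(c,(0,0,150),(180,60,255),b["scr"]),.014))
    print("mat",rect(c,mask(c,(45,100,60),(85,255,255),b["mat"]),.003))
    f=c["frame"]; x0,y0,x1,y1=(235,170,345,255) if n=="top" else (280,210,400,295)
    cv2.imwrite(f"pics/crop_{n}.png",cv2.resize(f[y0:y1,x0:x1,::-1],None,fx=6,fy=6,interpolation=2))
E
```

```text
top lid [5.855000e-01 1.063000e-01 1.098711e+02 1.098596e+02 1.731354e+02]
handle [5.72300e-01 7.70000e-03 6.55905e+01 1.29741e+01 8.28855e+01]
scr [ 0.3818 -0.3773 97.6485 26.1932  6.5403]
blade [ 0.473  -0.3723 81.8081 38.3241  6.7513]
mat [  0.5915  -0.1712 118.2216 117.8115  42.8338]
scene lid [5.875000e-01 1.079000e-01 1.105455e+02 1.103708e+02 1.728611e+02]
handle [5.83300e-01 9.30000e-03 6.77741e+01 2.48820e+01 8.32012e+01]
scr [  0.3864  -0.3782 100.1961  21.1563   6.6874]
blade [ 0.4684 -0.3707 93.0932 43.3972  5.541 ]
mat [  0.5932  -0.1695 119.4181 117.5627  79.9209]
```

View pics/crop_top.png

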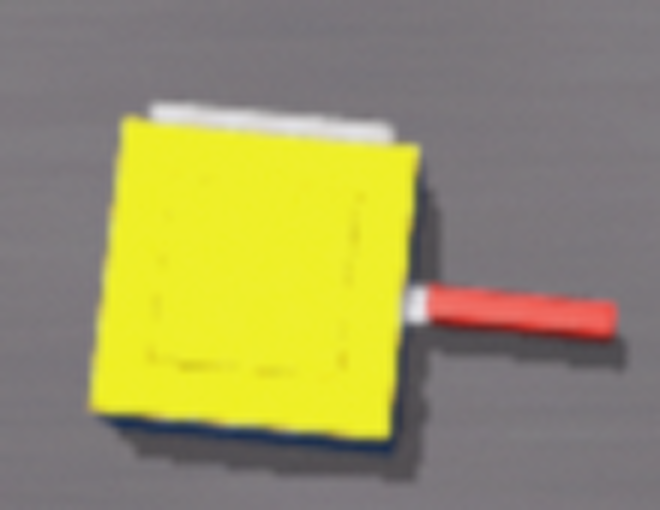

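The crop shows the cover square-on, with the hinge side up (+x) and the red handle running right to (600,320). The sizes match those given: lid 110 mm, handle 66x13, scraper 98-100 mm, mat 118. So the estimates are:

| Item | Position | Yaw |
|---|---|---|
| Case | (0.586, 0.107) | -6.9° |
| Scraper grip | (0.404, -0.376) | 6.6° |
| Mat | (0.592, -0.170) | – |

```bash
cat >>h.py <<'E'
from scipy.spatial.transform import Rotation as R
def go(x,y,z,yaw):
    """shift/turn to tool-down pose with tool-y at world yaw [deg]"""
    s=robot.sense(); Rm=np.array(s["eef_rot"]); t=np.radians(yaw)
    yy=np.array([np.cos(t),np.sin(t),0]); zz=np.array([0,0,-1.]); Rt=np.c_[np.cross(yy,zz),yy,zz]
    print("xyz cm",np.round(Rm.T@(np.array([x,y,z])-s["position"])*100,2),"rot",np.round(np.degrees(R.from_matrix(Rm.T@Rt).as_rotvec()),1))
E
python3 -c "
from h import *
go(.404,-.3755,.12,-83.4);go(.404,-.3755,.023,-83.4)"
```

```text
xyz cm [ 21.13 -16.5   12.98] rot [-0.1  0.  18. ]
xyz cm [ 21.13 -16.48  22.68] rot [-0.1  0.  18. ]
```

```bash
python3 -m jog '{"xyz":[[5,-4,3],[10,-8,6],[15,-12,9],[19,-15,12],[21.1,-16.5,13],[21.1,-16.5,13],[21.1,-16.5,13],[21.1,-16.5,13]],"rotation":[[0,0,5],[0,0,10],[0,0,14],[0,0,18],[0,0,18],[0,0,18],[0,0,18],[0,0,18]],"jaw":[8.5,8.5,8,7,6,5,5,5]}'
python3 -c "
from h import *
go(.404,-.3755,.023,-83.4)"
```

```text
clock: 0.9
position: [0.4043, -0.3749, 0.1197]
eef_rot: [[0.993, 0.117, -0.001], [0.117, -0.993, 0.001], [-0.001, -0.001, -1.0]]
ft_force: [-0.7, -0.8, 1.5]
finger_gap: 0.0499
xyz cm [-0.03  0.06  9.67] rot [-0.1  0.1  0.1]
```

```bash
python3 -m jog '{"xyz":[[0,0,3],[0,0,6],[0,0,8],[0,0,9.2],[0,0,9.7],[0,0,9.7],[0,0,9.7],[0,0,9.7],[0,0,9.7],[0,0,9.7],[0,0,9.7],[0,0,9.7],[0,0,9.7]],"rotation":[[0,0,0],[0,0,0],[0,0,0],[0,0,0],[0,0,0],[0,0,0],[0,0,0],[0,0,0],[0,0,0],[0,0,0],[0,0,0],[0,0,0],[0,0,0]],"jaw":[5,5,5,5,5,5,1,1,1,1,1,1,1]}'
```

```text
clock: 2.2
position: [0.4045, -0.3767, 0.0245]
eef_rot: [[0.993, 0.114, 0.002], [0.114, -0.993, -0.002], [0.001, 0.002, -1.0]]
ft_force: [-1.2, 0.0, 6.3]
finger_gap: 0.0187
```

```bash
python3 -m jog '{"xyz":[[0,0,-1],[0,0,-3],[0,0,-6],[0,0,-10],[0,0,-14],[0,0,-16],[0,0,-16],[0,0,-16]],"rotation":[[0,0,0],[0,0,0],[0,0,0],[0,0,0],[0,0,0],[0,0,0],[0,0,0],[0,0,0]],"jaw":[1,1,1,1,1,1,1,1]}'
python3 - <<'E'
from h import *
p=np.array(robot.sense()["position"]);print(p)
for n in("scene","top"):
    c=robot.capture(n);np.savez(n+"1.npz",**c)
    K=c["K"];A=np.array(c["attitude"]);q=A.T@(p-c["eye"]);u,v=(K@(q/q[2]))[:2];print(n,u,v)
    u,v=int(u),int(v);y0=max(v-90,0);x0=max(u-100,0)
    cv2.imwrite(f"pics/g_{n}.png",cv2.resize(c["frame"][y0:y0+180,x0:x0+200,::-1],None,fx=2.5,fy=2.5))
a,b=[cv2.imread(f"pics/g_{n}.png") for n in("scene","top")]
w=min(a.shape[0],b.shape[0]);o=np.hstack([a[:w],b[:w]]);cv2.imwrite("pics/g.png",cv2.resize(o,(800,int(w*800/o.shape[1]))))
E
```

```text
clock: 3.0
position: [0.4039, -0.3759, 0.1838]
eef_rot: [[0.993, 0.115, 0.001], [0.115, -0.993, -0.0], [0.001, 0.0, -1.0]]
ft_force: [-0.4, -0.1, -1.2]
finger_gap: 0.0189
[ 0.40385565 -0.37586363  0.18376775]
scene 100.23852257651433 165.85155095394398
top 525.775809436548 293.2354578216771
```

View pics/g.png

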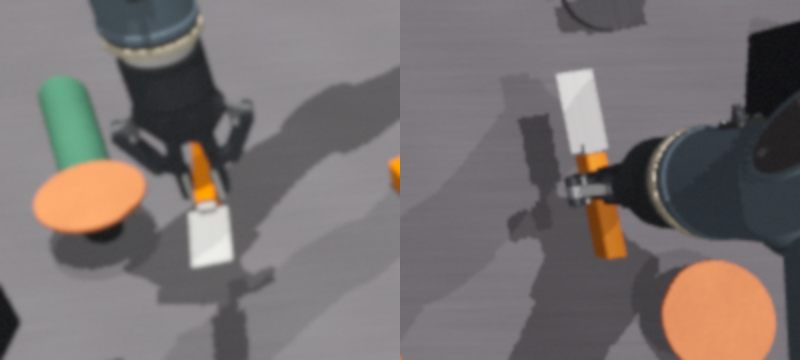

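The scraper is held in line with the gripper. The blade end is at about (512,238) in the full top image and (106,208.5) in scene. I'll triangulate its tip.

```bash
python3 - <<'E'
from h import *
from scipy.optimize import minimize_scalar
C={n:dict(np.load(n+"1.npz")) for n in("scene","top")}
f=lambda z:np.linalg.norm(ray(C["top"],(512,238),z)-ray(C["scene"],(106,208.5),z))
r=minimize_scalar(f,bounds=(.05,.3),method="bounded");print(r.x,r.fun,ray(C["top"],(512,238),r.x),ray(C["scene"],(106,208.5),r.x))
s=robot.sense();print(s["position"]+np.array([.993*.11,.115*.11,-.0105]))
# pry approach: case
th=np.radians(-6.9);X=np.array([np.cos(th),np.sin(th),0]);Cc=np.array([.5865,.107,0])
for d,z in((-.20,.20),(-.055-.015,.055),(-.055+.012,.055)):
    t=Cc+X*(d-.110);print(t);go(t[0],t[1],z+.0105,-96.9)
E
```

```text
0.1683101120482878 0.0037760226183845684 [[ 0.51205223 -0.3655164   0.16831011]] [[ 0.51243467 -0.3617598   0.16831011]]
[ 0.51261606 -0.3627903   0.17187977]
[0.27874522 0.14424242 0.        ]
xyz cm [ -6.43 -53.06  -2.73] rot [-0.1  0.1 13.5]
[0.40780368 0.12862463 0.        ]
xyz cm [  6.23 -50.01  11.75] rot [-0.1  0.1 13.5]
[0.43460813 0.12538094 0.        ]
xyz cm [  8.85 -49.38  11.75] rot [-0.1  0.1 13.5]
```

```bash
python3 -m jog '{"xyz":[[2,-3,0],[4,-7,0],[6.5,-11,0],[8.5,-15,0],[10.5,-19,0],[12,-23,0],[12.5,-27,0],[12,-31,0],[11.5,-35,0],[10.5,-39,0],[9.5,-43,0],[8,-46.5,0],[6.6,-49,0],[6.2,-50,0],[6.2,-50,0],[6.2,-50,0],[6.2,-50,0]],"rotation":[[0,0,0],[0,0,0],[0,0,0],[0,0,2],[0,0,3],[0,0,4],[0,0,5],[0,0,6],[0,0,8],[0,0,10],[0,0,12],[0,0,13.5],[0,0,13.5],[0,0,13.5],[0,0,13.5],[0,0,13.5],[0,0,13.5]],"jaw":[1,1,1,1,1,1,1,1,1,1,1,1,1,1,1,1,1]}'
python3 - <<'E'
from h import *
go(.4078,.1286,.0675,-96.9);go(.4346,.1254,.0675,-96.9)
E
```

```text
clock: 4.8
position: [0.4091, 0.1264, 0.1831]
eef_rot: [[0.992, -0.123, 0.0], [-0.123, -0.992, -0.001], [0.0, 0.001, -1.0]]
ft_force: [0.2, 0.2, -1.3]
finger_gap: 0.0188
xyz cm [-0.15 -0.21 11.56] rot [ 0.  -0.  -0.2]
xyz cm [ 2.55 -0.22 11.56] rot [ 0.  -0.  -0.2]
```

```bash
python3 -m jog '{"xyz":[[0,-0.2,2],[0,-0.2,5],[0,-0.2,8],[0,-0.2,10],[0,-0.2,11.2],[0,-0.2,11.6],[0,-0.2,11.6],[0,-0.2,11.6],[0,-0.2,11.6]],"rotation":[[0,0,0],[0,0,0],[0,0,0],[0,0,0],[0,0,0],[0,0,0],[0,0,0],[0,0,0],[0,0,0]],"jaw":[1,1,1,1,1,1,1,1,1]}'
python3 - <<'E'
from h import *
go(.4346,.1254,.0675,-96.9)
o=[]
for n,(x0,y0,x1,y1) in dict(scene=(290,170,410,290),top=(225,170,345,290)).items():
    c=robot.capture(n);np.savez(n+"2.npz",**c);o.append(cv2.resize(c["frame"][y0:y1,x0:x1,::-1],(400,400),interpolation=2))
cv2.imwrite("pics/p2.png",np.hstack(o))
E
```

```text
clock: 5.7
position: [0.4091, 0.1297, 0.068]
eef_rot: [[0.993, -0.121, 0.001], [-0.121, -0.993, 0.001], [0.001, -0.001, -1.0]]
ft_force: [0.7, 0.1, -0.8]
finger_gap: 0.0189
xyz cm [2.58 0.12 0.05] rot [-0.  -0.1 -0.1]
```

View pics/p2.png

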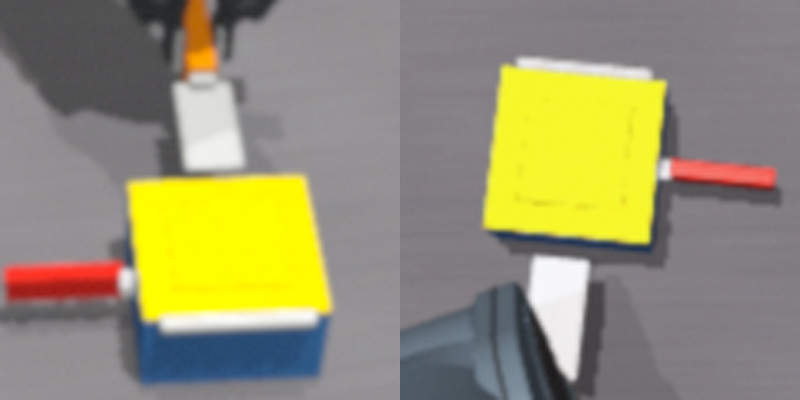

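The blade is square to the case and about centred on the front edge. Its end is at (273.3,247.4) in the full top image and (354.2,221) in scene. I'll check the tip height before inserting.

```bash
python3 - <<'E'
from h import *
C={n:dict(np.load(n+"2.npz")) for n in("scene","top")}
for z in(.045,.05,.055,.06): print(z,ray(C["top"],(273.3,247.4),z)-[.5865,.107,0],ray(C["scene"],(354.2,221),z)-[.5865,.107,0])
E
python3 -m jog '{"xyz":[[0.5,0.1,0],[1,0.1,0],[1.5,0.1,0],[1.8,0.1,0],[1.8,0.1,0],[1.8,0.1,0]],"rotation":[[0,0,0],[0,0,0],[0,0,0],[0,0,0],[0,0,0],[0,0,0]],"jaw":[1,1,1,1,1,1]}'
```

```text
0.045 [[-0.0688994   0.01053031  0.045     ]] [[-0.07865972  0.0148143   0.045     ]]
0.05 [[-0.06943084  0.01003474  0.05      ]] [[-0.07392156  0.01334039  0.05      ]]
0.055 [[-0.06996228  0.00953917  0.055     ]] [[-0.0691834   0.01186649  0.055     ]]
0.06 [[-0.07049372  0.0090436   0.06      ]] [[-0.06444524  0.01039259  0.06      ]]
clock: 6.4
position: [0.4263, 0.1265, 0.0672]
eef_rot: [[0.993, -0.121, -0.0], [-0.121, -0.993, -0.0], [-0.0, 0.0, -1.0]]
ft_force: [-1.2, -0.0, -1.6]
finger_gap: 0.0189
```

```bash
python3 -m jog '{"xyz":[[0.5,0,0],[0.9,0,0],[0.9,0,-0.4],[1,0,-1],[1,0,-1.7],[1.1,0,-2.3],[1.2,0,-2.9],[1.6,0,-4],[2.2,0,-5.2],[2.9,0,-6.2],[3.7,0,-7.3],[3.7,0,-7.3]],"rotation":[[0,0,0],[0,0,0],[0,0,0],[0,0,0],[0,0,0],[0,0,0],[0,0,0],[0,0,0],[0,0,0],[0,0,0],[0,0,0],[0,0,0]],"jaw":[1,1,1,1,1,1,1,1,1,1,1,1]}'
python3 - <<'E'
from h import *
o=[]
for n,(x0,y0,x1,y1) in dict(scene=(270,130,430,290),top=(205,130,365,290)).items():
    c=robot.capture(n);o.append(cv2.resize(c["frame"][y0:y1,x0:x1,::-1],(400,400),interpolation=2))
cv2.imwrite("pics/p3.png",np.hstack(o))
E
```

```text
clock: 7.6
position: [0.4644, 0.1222, 0.1417]
eef_rot: [[0.993, -0.121, 0.003], [-0.121, -0.993, 0.001], [0.003, -0.001, -1.0]]
ft_force: [0.3, -0.8, -1.0]
finger_gap: 0.0191
```

View pics/p3.png

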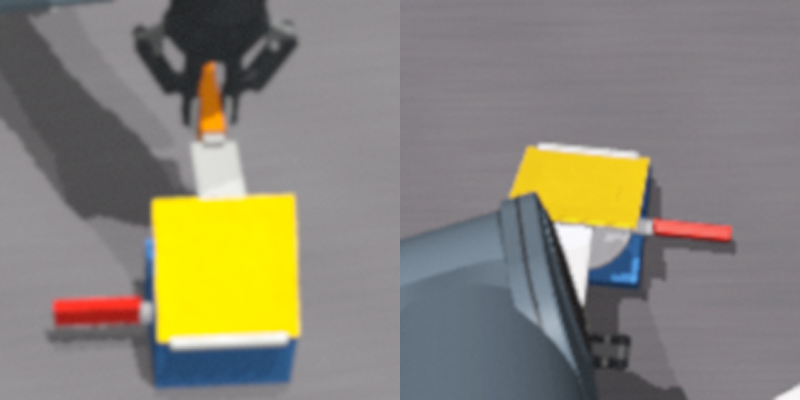

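The cover is rising on the blade: its front edge is at crop row 197 in scene, and the dish is visible in the top crop. I'll carry on along the arc.

```bash
python3 -m jog '{"xyz":[[0.9,0,-0.7],[2,0,-1.5],[3.1,0,-2],[4.4,0,-2.5],[5.5,0,-2.7],[6.9,0,-2.8],[8.1,0,-2.7],[9.4,0,-2.5],[9.4,0,-2.5],[9.4,0,-2.5]],"rotation":[[0,0,0],[0,0,0],[0,0,0],[0,0,0],[0,0,0],[0,0,0],[0,0,0],[0,0,0],[0,0,0],[0,0,0]],"jaw":[1,1,1,1,1,1,1,1,1,1]}'
python3 - <<'E'
from h import *
o=[]
for n,(x0,y0,x1,y1) in dict(scene=(270,130,430,290),top=(205,130,365,290)).items():
    c=robot.capture(n);np.savez(n+"4.npz",**c);o.append(cv2.resize(c["frame"][y0:y1,x0:x1,::-1],(400,400),interpolation=2))
cv2.imwrite("pics/p4.png",np.hstack(o))
E
```

```text
clock: 8.7
position: [0.5563, 0.1106, 0.1648]
eef_rot: [[0.993, -0.121, -0.001], [-0.121, -0.993, -0.0], [-0.001, 0.0, -1.0]]
ft_force: [-0.3, -0.5, -1.0]
finger_gap: 0.0188
```

View pics/p4.png

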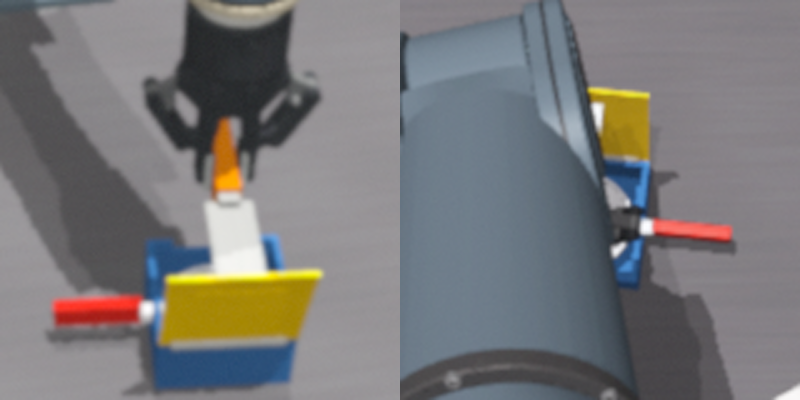

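Cover is past upright. Its right front corner is at (305,167.6) in the full top image and (336,241.2) in scene. Next comes the angle check, and the retreat distances.

```bash
python3 - <<'E'
from h import *
C={n:dict(np.load(n+"4.npz")) for n in("scene","top")}
th=np.radians(-6.9);A=np.array([[np.cos(th),np.sin(th)],[-np.sin(th),np.cos(th)]])
for z in(.15,.16,.165,.17,.175):
    print(z,[np.round(A@(ray(C[n],uv,z)[0,:2]-[.5865,.107]),4) for n,uv in(("top",(305,167.6)),("scene",(336,241.2)))])
go(.50,-.12,.18,-83.4); go(.404,-.3755,.18,-83.4)
E
```

```text
0.15 [array([ 0.0908, -0.056 ]), array([ 0.0718, -0.0524])]
0.16 [array([ 0.0879, -0.0566]), array([ 0.0809, -0.0536])]
0.165 [array([ 0.0865, -0.0569]), array([ 0.0855, -0.0543])]
0.17 [array([ 0.085 , -0.0572]), array([ 0.09  , -0.0549])]
0.175 [array([ 0.0836, -0.0575]), array([ 0.0946, -0.0555])]
xyz cm [-2.77 23.58 -1.48] rot [  0.    0.  -13.5]
xyz cm [-9.22 50.1  -1.47] rot [  0.    0.  -13.5]
```

```bash
python3 -m jog '{"xyz":[[-1.5,0,0],[-3.5,0,-0.5],[-5.5,1,-1],[-5.5,4,-1.5],[-5,8,-1.5],[-4,12,-1.5],[-3.5,16,-1.5],[-3,20,-1.5],[-3,24,-1.5],[-3.5,28,-1.5],[-4.5,32,-1.5],[-5.5,36,-1.5],[-6.5,40,-1.5],[-7.5,44,-1.5],[-8.5,47,-1.5],[-9,49,-1.5],[-9.2,50.1,-1.5],[-9.2,50.1,-1.5],[-9.2,50.1,-1.5]],"rotation":[[0,0,0],[0,0,0],[0,0,0],[0,0,0],[0,0,0],[0,0,-2],[0,0,-4],[0,0,-6],[0,0,-8],[0,0,-10],[0,0,-12],[0,0,-13.5],[0,0,-13.5],[0,0,-13.5],[0,0,-13.5],[0,0,-13.5],[0,0,-13.5],[0,0,-13.5],[0,0,-13.5]],"jaw":[1,1,1,1,1,1,1,1,1,1,1,1,1,1,1,1,1,1,1]}'
python3 -c "
from h import *
go(.404,-.3755,.0245,-83.4)"
```

```text
clock: 10.7
position: [0.4052, -0.3742, 0.1803]
eef_rot: [[0.993, 0.116, 0.0], [0.116, -0.993, 0.001], [0.0, -0.001, -1.0]]
ft_force: [0.1, -0.3, -0.6]
finger_gap: 0.0186
xyz cm [-0.14  0.12 15.58] rot [-0. -0.  0.]
```

```bash
python3 -m jog '{"xyz":[[0,0,3],[0,0,7],[0,0,11],[0,0,13.5],[0,0,14.8],[0,0,15.4],[0,0,15.6],[0,0,15.6],[0,0,15.6],[0,0,15.6],[0,0,15.6],[0,0,15.6],[0,0,14],[0,0,10],[0,0,5],[0,0,0],[0,0,0]],"rotation":[[0,0,0],[0,0,0],[0,0,0],[0,0,0],[0,0,0],[0,0,0],[0,0,0],[0,0,0],[0,0,0],[0,0,0],[0,0,0],[0,0,0],[0,0,0],[0,0,0],[0,0,0],[0,0,0],[0,0,0]],"jaw":[1,1,1,1,1,1,1,1,4,4,4,4,4,4,4,4,4]}'
python3 - <<'E'
from h import *
for n in("scene","top"):
    c=robot.capture(n);np.savez(n+"5.npz",**c)
    print(n,rect(c,mask(c,(0,150,80),(9,255,255),dict(scene=(285,240,330,268),top=(300,210,345,235))[n]),.046))
    cv2.imwrite(f"pics/{n}5.png",c["frame"][:,:,::-1])
go(.574,.0075,.12,-6.9)
E
```

```text
clock: 12.4
position: [0.4068, -0.3778, 0.1868]
eef_rot: [[0.993, 0.114, 0.008], [0.114, -0.993, -0.007], [0.007, 0.008, -1.0]]
ft_force: [0.6, -0.9, -0.4]
finger_gap: 0.0398
scene [5.83300e-01 9.30000e-03 6.77741e+01 2.49979e+01 8.32012e+01]
top [5.72300e-01 7.70000e-03 6.55905e+01 1.29741e+01 8.28855e+01]
xyz cm [ 21.16 -36.16   6.14] rot [  0.2  -0.  -76.5]
```

View pics/top5.png

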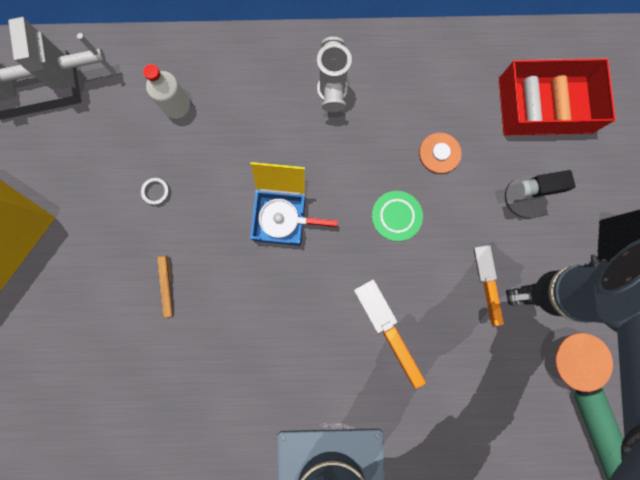

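The scraper lies back at its place, the cover stays open, and the ball is centred in the dish at (278,218). The bystanders haven't moved. Next is the handle.

```bash
python3 -m jog '{"xyz":[[2,-3.5,0],[4,-7,1],[6.5,-11,1],[8.5,-14.5,2],[10.5,-18,2],[12.5,-21.5,3],[14.5,-25,4],[16.5,-28.5,5],[18.5,-32,5],[20,-34.5,6],[21.2,-36.2,6.2],[21.2,-36.2,6.2],[21.2,-36.2,6.2],[21.2,-36.2,6.2]],"rotation":[[0,0,-7],[0,0,-14],[0,0,-21],[0,0,-28],[0,0,-35],[0,0,-42],[0,0,-49],[0,0,-56],[0,0,-63],[0,0,-70],[0,0,-76.5],[0,0,-76.5],[0,0,-76.5],[0,0,-76.5]],"jaw":[4,4,4,4,4,4,4,4,4,4,4,4,4,4]}'
python3 - <<'E'
from h import *
go(.574,.0075,.037,-6.9)
E
```

```text
clock: 13.9
position: [0.5729, 0.0071, 0.1175]
eef_rot: [[0.123, 0.992, -0.002], [0.992, -0.123, -0.001], [-0.001, -0.002, -1.0]]
ft_force: [0.0, 0.5, 0.7]
finger_gap: 0.0398
xyz cm [0.06 0.12 8.05] rot [-0.1  0.1 -0.2]
```

```bash
python3 -m jog '{"xyz":[[0,0.1,2],[0,0.1,4.5],[0,0.1,6.5],[0,0.1,7.6],[0,0.1,8],[0,0.1,8],[0,0.1,8],[0,0.1,8],[0,0.1,8],[0,0.1,8],[0,0.1,8],[0,0.1,8],[0,0.1,8],[0,0.1,8],[0,0.1,8],[0,0.1,8],[0,0.1,8],[0,0.1,8]],"rotation":[[0,0,0],[0,0,0],[0,0,0],[0,0,0],[0,0,0],[0,0,0],[0,0,0],[0,0,0],[0,0,0],[0,0,0],[0,0,0],[0,0,0],[0,0,0],[0,0,0],[0,0,0],[0,0,0],[0,0,0],[0,0,0]],"jaw":[4,4,4,4,4,4,3.4,3,2.6,2.2,1.9,1.6,1.4,1.2,1,0.8,0.5,0.5]}'
```

```text
clock: 15.7
position: [0.5749, 0.0083, 0.0384]
eef_rot: [[0.121, 0.993, 0.0], [0.993, -0.121, 0.0], [0.0, 0.0, -1.0]]
ft_force: [0.4, -0.4, 0.8]
finger_gap: 0.011
```

```bash
python3 -m jog '{"xyz":[[0,0,-0.1],[0,0,-0.3],[0,0,-0.6],[0,0,-1],[0,0,-1.5],[0,0,-2.1],[0,0,-2.8],[0,0,-3.6],[0,0,-4.5],[0,0,-5.4],[0,0,-6.3],[0,0,-7.2],[0,0,-8],[0,0,-8.7],[0,0,-9.3],[0,0,-9.7],[0,0,-9.9],[0,0,-10],[0,0,-10],[0,0,-10]],"rotation":[[0,0,0],[0,0,0],[0,0,0],[0,0,0],[0,0,0],[0,0,0],[0,0,0],[0,0,0],[0,0,0],[0,0,0],[0,0,0],[0,0,0],[0,0,0],[0,0,0],[0,0,0],[0,0,0],[0,0,0],[0,0,0],[0,0,0],[0,0,0]],"jaw":[0.5,0.5,0.5,0.5,0.5,0.5,0.5,0.5,0.5,0.5,0.5,0.5,0.5,0.5,0.5,0.5,0.5,0.5,0.5,0.5]}'
python3 - <<'E'
from h import *
o=[]
for n,(x0,y0,x1,y1) in dict(scene=(250,130,410,290),top=(225,130,385,290)).items():
    c=robot.capture(n);np.savez(n+"6.npz",**c);o.append(cv2.resize(c["frame"][y0:y1,x0:x1,::-1],(400,400),interpolation=2))
cv2.imwrite("pics/p6.png",np.hstack(o))
E
```

```text
clock: 17.7
position: [0.5746, 0.0082, 0.138]
eef_rot: [[0.121, 0.993, -0.001], [0.993, -0.121, 0.0], [-0.0, -0.0, -1.0]]
ft_force: [0.2, 0.3, -2.2]
finger_gap: 0.011
```

View pics/p6.png

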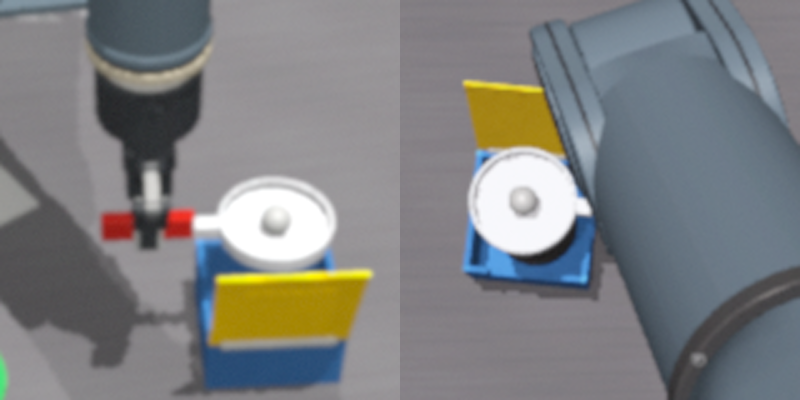

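The dish hangs level, with the ball in its middle (scene crop (276,220), top crop (523,200)). I'll move clear of the cover and raise it, then turn.

```bash
python3 -m jog '{"xyz":[[0,0,-0.1],[-0.1,0,-0.3],[-0.2,0,-0.6],[-0.4,0,-1],[-0.7,0,-1.4],[-1.1,0,-1.8],[-1.6,0,-2.2],[-2.2,0,-2.6],[-2.8,0,-3],[-3.4,0,-3.4],[-4,0,-3.7],[-4.6,0,-3.9],[-5.2,0,-4],[-5.8,0,-4],[-6.3,0,-4],[-6.7,0,-4],[-6.9,0,-4],[-7,0,-4],[-7,0,-4]],"rotation":[[0,0,0],[0,0,0],[0,0,0],[0,0,0],[0,0,0],[0,0,0],[0,0,0],[0,0,0],[0,0,0],[0,0,0],[0,0,0],[0,0,0],[0,0,0],[0,0,0],[0,0,0],[0,0,0],[0,0,0],[0,0,0],[0,0,0]],"jaw":[0.5,0.5,0.5,0.5,0.5,0.5,0.5,0.5,0.5,0.5,0.5,0.5,0.5,0.5,0.5,0.5,0.5,0.5,0.5]}'
python3 - <<'E'
from h import *
go(.5924-.0995*.9928,-.1705+.0995*.12,.178,-96.9)
E
```

```text
clock: 19.7
position: [0.5663, -0.0612, 0.1783]
eef_rot: [[0.121, 0.993, -0.0], [0.993, -0.121, 0.0], [0.0, -0.0, -1.0]]
ft_force: [-0.2, 0.1, -1.4]
finger_gap: 0.0112
xyz cm [-10.54  -6.04   0.03] rot [-0. -0. 90.]
```

```bash
python3 -m jog '{"xyz":[[0,0,0],[-0.1,-0.1,0],[-0.3,-0.2,0],[-0.6,-0.3,0],[-0.9,-0.5,0],[-1.2,-0.7,0],[-1.6,-0.9,0],[-1.9,-1.1,0],[-2.3,-1.3,0],[-2.6,-1.5,0],[-3,-1.7,0],[-3.3,-1.9,0],[-3.7,-2.1,0],[-4,-2.3,0],[-4.3,-2.5,0],[-4.6,-2.7,0],[-4.9,-2.8,0],[-5.1,-2.9,0],[-5.2,-3,0],[-5.2,-3,0]],"rotation":[[0,0,0.3],[0,0,1.2],[0,0,2.7],[0,0,4.8],[0,0,7.5],[0,0,10.5],[0,0,13.5],[0,0,16.5],[0,0,19.5],[0,0,22.5],[0,0,25.5],[0,0,28.5],[0,0,31.5],[0,0,34.5],[0,0,37.2],[0,0,39.9],[0,0,42],[0,0,43.6],[0,0,44.6],[0,0,45]],"jaw":[0.5,0.5,0.5,0.5,0.5,0.5,0.5,0.5,0.5,0.5,0.5,0.5,0.5,0.5,0.5,0.5,0.5,0.5,0.5,0.5]}'
python3 - <<'E'
from h import *
go(.5924-.0995*.9928,-.1705+.0995*.12,.178,-96.9)
E
```

```text
clock: 21.7
position: [0.5301, -0.1094, 0.1783]
eef_rot: [[0.788, 0.616, -0.0], [0.616, -0.788, 0.0], [-0.0, -0.0, -1.0]]
ft_force: [0.0, 0.2, -1.6]
finger_gap: 0.011
xyz cm [-5.91  1.63  0.03] rot [-0.   0.  44.9]
```

```bash
python3 -m jog '{"xyz":[[0,0,0],[-0.1,0,0],[-0.3,0.1,0],[-0.6,0.2,0],[-1,0.3,0],[-1.4,0.4,0],[-1.8,0.5,0],[-2.2,0.6,0],[-2.6,0.7,0],[-3,0.8,0],[-3.4,0.9,0],[-3.8,1,0],[-4.2,1.1,0],[-4.6,1.2,0],[-5,1.3,0],[-5.3,1.4,0],[-5.6,1.5,0],[-5.8,1.6,0],[-5.9,1.6,0],[-5.9,1.6,0]],"rotation":[[0,0,0.3],[0,0,1.2],[0,0,2.7],[0,0,4.8],[0,0,7.5],[0,0,10.5],[0,0,13.5],[0,0,16.5],[0,0,19.5],[0,0,22.5],[0,0,25.5],[0,0,28.5],[0,0,31.5],[0,0,34.5],[0,0,37.2],[0,0,39.9],[0,0,42],[0,0,43.6],[0,0,44.6],[0,0,45]],"jaw":[0.5,0.5,0.5,0.5,0.5,0.5,0.5,0.5,0.5,0.5,0.5,0.5,0.5,0.5,0.5,0.5,0.5,0.5,0.5,0.5]}'
python3 - <<'E'
from h import *
o=[]
for n,(x0,y0,x1,y1) in dict(scene=(110,100,310,300),top=(310,110,510,310)).items():
    c=robot.capture(n);np.savez(n+"7.npz",**c);o.append(cv2.resize(c["frame"][y0:y1,x0:x1,::-1],(400,400),interpolation=2))
cv2.imwrite("pics/p7.png",np.hstack(o))
go(.5924-.0995*.9928,-.1705+.0995*.12,.178,-96.9)
E
```

```text
clock: 23.7
position: [0.4936, -0.1583, 0.1783]
eef_rot: [[0.993, -0.122, -0.0], [-0.122, -0.993, 0.0], [-0.0, -0.0, -1.0]]
ft_force: [-0.4, -0.3, -1.6]
finger_gap: 0.0111
xyz cm [-0.01  0.05  0.03] rot [-0.  0. -0.]
```

View pics/p7.png

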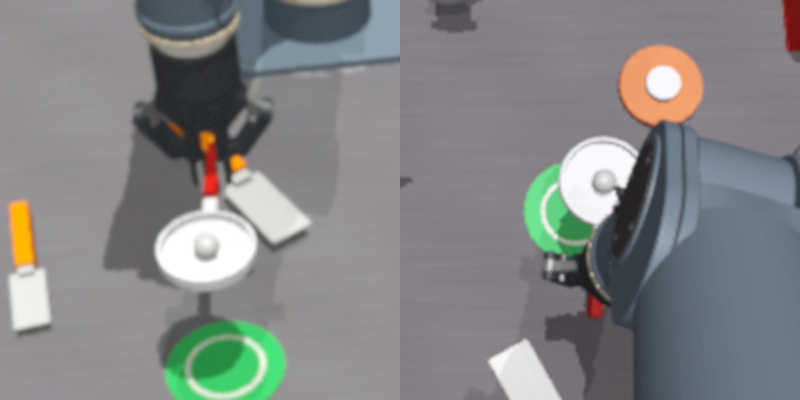

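The dish is over the mat with the handle towards the robot and the ball central: (213,222.5) in the full scene image, (412,200.5) in top. Now to check centring and level.

```bash
python3 - <<'E'
from h import *
C={n:dict(np.load(n+"7.npz")) for n in("scene","top")}
uv=dict(scene=(213,222.5),top=(412,200.5))
for z in(.166,.176,.186): print("ball",z,[np.round(ray(C[n],uv[n],z)[0,:2],4) for n in C])
for n,c in C.items():
    K=c["K"];D=c["depth"];v,u=np.mgrid[:480,:640]
    P=np.stack([(u-K[0,2])/K[0,0]*D,(v-K[1,2])/K[1,1]*D,D],-1)@np.array(c["attitude"]).T+c["eye"]
    o=np.array([.5924,-.1705]);hsv=cv2.cvtColor(c["frame"],cv2.COLOR_RGB2HSV)
    m=(P[...,2]>.14)&(P[...,2]<.20)&(hsv[...,1]<60)&(hsv[...,2]>120)
    r=np.hypot(P[...,0]-o[0],P[...,1]-o[1])
    Q=P[m&(r<.055)];e=Q[Q[:,2]>.172]; e=e[np.hypot(*(e[:,:2]-o).T)>.03]
    (x,y),(w,h),a=cv2.minAreaRect((Q[:,:2]*1000).astype(np.float32))
    print(n,len(Q),"extent centre",(Q[:,:2].max(0)+Q[:,:2].min(0))/2,w,h,"rim n",len(e))
    for nm,S in(("rim",e),("cone",Q[(np.hypot(*(Q[:,:2]-o).T)>.018)&(np.hypot(*(Q[:,:2]-o).T)<.036)])):
        if len(S)>20: A=np.c_[S[:,:2]-o,np.ones(len(S))];k=np.linalg.lstsq(A,S[:,2],rcond=None)[0];print(nm,len(S),"slope deg",np.degrees(k[:2]).round(2),"z",k[2].round(4))
E
```

```text
ball 0.166 [array([ 0.5813, -0.1685]), array([ 0.5925, -0.1726])]
ball 0.176 [array([ 0.5914, -0.168 ]), array([ 0.5904, -0.1704])]
ball 0.186 [array([ 0.6014, -0.1674]), array([ 0.5883, -0.1682])]
scene 1595 extent centre [ 0.5876833 -0.1672153] 89.82282257080078 88.7889633178711 rim n 405
rim 405 slope deg [ 0.01 -0.24] z 0.1759
cone 549 slope deg [-0.2  -0.43] z 0.1672
top 1175 extent centre [ 0.58820275 -0.16534204] 64.59222412109375 92.7089614868164 rim n 170
rim 170 slope deg [0.39 0.57] z 0.176
cone 593 slope deg [0.44 0.64] z 0.1664
```

```bash
python3 -m jog '{"xyz":[[0.05,0.05,0],[0.1,0.1,0],[0.15,0.1,0],[0.15,0.1,0],[0.15,0.1,0],[0.15,0.1,0],[0.15,0.1,0],[0.15,0.1,0]],"rotation":[[0,0,0],[0,0,0],[0,0,0],[0,0,0],[0,0,0],[0,0,0],[0,0,0],[0,0,0]],"jaw":[0.5,0.5,0.5,0.5,0.5,0.5,0.5,0.5]}'
python3 - <<'E'
from h import *
c=robot.capture("scene");cv2.imwrite("pics/end.png",c["frame"][:,:,::-1])
E
```

```text
clock: 24.6
position: [0.4951, -0.1594, 0.1783]
eef_rot: [[0.993, -0.121, -0.0], [-0.121, -0.993, 0.0], [-0.0, -0.0, -1.0]]
ft_force: [0.5, 1.2, -1.9]
finger_gap: 0.011
```

View pics/end.png

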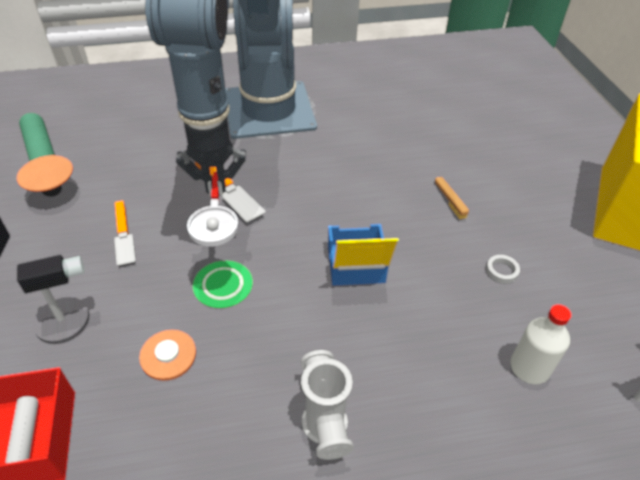

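The final view shows the dish held with the ball in its middle at (213,222), the cover back at (365,253), and the scraper on the bench at (123,235). The bystanders are in place, so I'm handing it in.

```bash
python3 -c "
from plant import robot
print(robot.finish_job())"
```

```text
the job is handed in; nothing more can be done
None
```

The job is done and handed in at about 24.7 s, with the arm still holding the dish over the mat.

- **Cover:** I pried it open with the blade of the small scraper. It measured about 106° (1.85 rad) with the blade still against it, and later views showed it staying back. The scraper was laid back at its original place on the bench.
- **Dish:** I lifted it by the red handle, turned it 90° clockwise and held it over the mat. Its underside is about 158 mm above the bench.
- **Centring:** The ball was about 2 mm off the mat's centre. I then shifted the dish 1.5 mm and 1 mm to correct that, but did not measure it again afterwards.
- **Level:** Plane fits to the depth images gave tilts of about 0.2–0.5° from the scene camera and 0.7–0.8° from the top camera. The two disagree in sign, so I take it as level within measuring error.
- **Other checks:** The ball sits in the middle of the dish. The bystanders looked unmoved in the last picture. The largest wrist force at the end of any move was about 6 N. A rim-extent estimate put the dish centre 4–5 mm off in x and 3–5 mm in y. I put this down to the view being partly blocked and to the dish's outer wall, and relied on the ball position instead.

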